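Cross-stack cheese bars from the sloping rack for airing

TASK

Build up the airing tower on the board from the four cheese bars on the sloping rack: the two thick bars go first, flat and square across the two that already lie there, then the two thin ones across the thick ones, each pair centred on the board and spaced as wide apart as the bottom pair. Hold the bars with a light grip (about 25 N), and lower each one slowly until you feel it bed on the bars below, keeping it pressed with about 5 N for half a second before letting go, never hard enough to mark the cheese. Leave the bottom pair where it lies and do not disturb the bottle, jar and cup.

Things in the scene. Friction and masses are not known exactly. Their poses are not given: they have to be found in the camera images.
- board: White plastic square board, 220 x 220 mm, 15 mm thick, lying fixed on the bench; origin at the centre of its underside, z up, x and y along its edges. The tower stands centred on it.
- rack: Fixed steel draining rack, 330 mm wide (its y), 165 deep, 125 high. Its sheet slopes down at 30 deg along the rack's +x, so it faces up and away from the robot. Two 10 mm high cross rails, 50 mm above and below the sheet's mid-line, carry four bars side by side, 80 mm apart, lying lengthwise down the slope, close to a lip at the lower edge. Origin on the bench under its centre.
- base1: Bar of hard cheese, 150 x 36 x about 30 mm (hand-cut, 27 to 33 mm thick), one of the two of the bottom layer: lying loose flat on the board along the board's x, centre line 45 mm to its -y side; origin at the centre of its underside, x along its length, y across its width, z up through its thickness (it is alike both ways round)
- base2: Bar of hard cheese, 150 x 36 x about 30 mm (hand-cut, 27 to 33 mm thick), one of the two of the bottom layer: lying loose flat on the board along the board's x, centre line 45 mm to its +y side; origin at the centre of its underside, x along its length, y across its width, z up through its thickness (it is alike both ways round)
- thick1: Thick bar of hard cheese, 150 x 36 x about 30 mm (hand-cut, 27 to 33 mm thick), about 0.17 kg; at the start on the rack in any of its four places, tilted with the slope, its underside on the rails 10 mm above the sheet; origin at the centre of its underside, x along its length, y across its width, z up through its thickness (it is alike both ways round)
- thick2: Thick bar of hard cheese, 150 x 36 x about 30 mm (hand-cut, 27 to 33 mm thick), about 0.17 kg; at the start on the rack in any of its four places, tilted with the slope, its underside on the rails 10 mm above the sheet; origin at the centre of its underside, x along its length, y across its width, z up through its thickness (it is alike both ways round)
- thin1: Thin bar of hard cheese, 150 x 36 x 18 mm, about 0.1 kg; at the start on the rack in any of its four places, tilted with the slope, its underside on the rails 10 mm above the sheet; origin at the centre of its underside, x along its length, y across its width, z up through its thickness (it is alike both ways round)
- thin2: Thin bar of hard cheese, 150 x 36 x 18 mm, about 0.1 kg; at the start on the rack in any of its four places, tilted with the slope, its underside on the rails 10 mm above the sheet; origin at the centre of its underside, x along its length, y across its width, z up through its thickness (it is alike both ways round)
- reagent: Bystander: amber bottle, 56 mm across, 110 mm high, standing; origin at the centre of its underside
- jar: Bystander: glass jar, 64 mm across, 80 mm high; origin at the centre of its underside
- cup: Bystander: open steel cup, 72 mm across, 85 mm high; origin at the centre of its underside
There are look-alikes about, which are no part of the job. What is shaped like the base2 but turquoise is not meant.

How it is judged:
On the way, in this order (a step that is already met when the one before it is completed fails the run):
1. one thick bar lies in its place across the bottom pair and is pressed lightly by the fingers (1.5 to 9 N on a bar below, no more than 9 N on either) for 0.3 s ((((x of thick1 in the frame of board between 0.033 and 0.057 m or x of thick1 in the frame of board between -0.057 and -0.033 m) and y of thick1 in the frame of board between -0.015 and 0.015 m and z of thick1 in the frame of board between 0.039 and 0.051 m and angle between the x axis of thick1 and the y axis of board, either way round below 0.15 rad and angle between thick1's own z axis and vertical below 0.06 rad and contact force between the fingers and thick1 above 1.5 N and (contact force between thick1 and base1 above 1.5 N or contact force between thick1 and base2 above 1.5 N) and contact force between thick1 and base1 below 9 N and contact force between thick1 and base2 below 9 N) or ((x of thick2 in the frame of board between 0.033 and 0.057 m or x of thick2 in the frame of board between -0.057 and -0.033 m) and y of thick2 in the frame of board between -0.015 and 0.015 m and z of thick2 in the frame of board between 0.039 and 0.051 m and angle between the x axis of thick2 and the y axis of board, either way round below 0.15 rad and angle between thick2's own z axis and vertical below 0.06 rad and contact force between the fingers and thick2 above 1.5 N and (contact force between thick2 and base1 above 1.5 N or contact force between thick2 and base2 above 1.5 N) and contact force between thick2 and base1 below 9 N and contact force between thick2 and base2 below 9 N))), for 0.3 s.
2. both thick bars lie in place, 66 mm or more apart, the second pressed in the same way ((x of thick1 in the frame of board between 0.033 and 0.057 m or x of thick1 in the frame of board between -0.057 and -0.033 m) and y of thick1 in the frame of board between -0.015 and 0.015 m and z of thick1 in the frame of board between 0.039 and 0.051 m and angle between the x axis of each of thick1, thick2 and the y axis of board, either way round below 0.15 rad and angle between each of thick1, thick2's own z axis and vertical below 0.06 rad and (x of thick2 in the frame of board between 0.033 and 0.057 m or x of thick2 in the frame of board between -0.057 and -0.033 m) and y of thick2 in the frame of board between -0.015 and 0.015 m and z of thick2 in the frame of board between 0.039 and 0.051 m and horizontal distance between thick1 and thick2 above 0.066 m and ((contact force between the fingers and thick1 above 1.5 N and (contact force between thick1 and base1 above 1.5 N or contact force between thick1 and base2 above 1.5 N) and contact force between thick1 and base1 below 9 N and contact force between thick1 and base2 below 9 N) or (contact force between the fingers and thick2 above 1.5 N and (contact force between thick2 and base1 above 1.5 N or contact force between thick2 and base2 above 1.5 N) and contact force between thick2 and base1 below 9 N and contact force between thick2 and base2 below 9 N))), for 0.3 s.
3. one thin bar lies in its place across the thick pair and is pressed in the same way ((((y of thin1 in the frame of board between 0.033 and 0.057 m or y of thin1 in the frame of board between -0.057 and -0.033 m) and x of thin1 in the frame of board between -0.015 and 0.015 m and z of thin1 in the frame of board between 0.069 and 0.081 m and angle between the x axis of thin1 and the x axis of board, either way round below 0.15 rad and angle between thin1's own z axis and vertical below 0.06 rad and contact force between the fingers and thin1 above 1.5 N and (contact force between thin1 and thick1 above 1.5 N or contact force between thin1 and thick2 above 1.5 N) and contact force between thin1 and thick1 below 9 N and contact force between thin1 and thick2 below 9 N) or ((y of thin2 in the frame of board between 0.033 and 0.057 m or y of thin2 in the frame of board between -0.057 and -0.033 m) and x of thin2 in the frame of board between -0.015 and 0.015 m and z of thin2 in the frame of board between 0.069 and 0.081 m and angle between the x axis of thin2 and the x axis of board, either way round below 0.15 rad and angle between thin2's own z axis and vertical below 0.06 rad and contact force between the fingers and thin2 above 1.5 N and (contact force between thin2 and thick1 above 1.5 N or contact force between thin2 and thick2 above 1.5 N) and contact force between thin2 and thick1 below 9 N and contact force between thin2 and thick2 below 9 N))), for 0.3 s.
4. both thin bars lie in place, 66 mm or more apart, the second pressed in the same way ((y of thin1 in the frame of board between 0.033 and 0.057 m or y of thin1 in the frame of board between -0.057 and -0.033 m) and x of thin1 in the frame of board between -0.015 and 0.015 m and z of thin1 in the frame of board between 0.069 and 0.081 m and angle between the x axis of each of thin1, thin2 and the x axis of board, either way round below 0.15 rad and angle between each of thin1, thin2's own z axis and vertical below 0.06 rad and (y of thin2 in the frame of board between 0.033 and 0.057 m or y of thin2 in the frame of board between -0.057 and -0.033 m) and x of thin2 in the frame of board between -0.015 and 0.015 m and z of thin2 in the frame of board between 0.069 and 0.081 m and horizontal distance between thin1 and thin2 above 0.066 m and ((contact force between the fingers and thin1 above 1.5 N and (contact force between thin1 and thick1 above 1.5 N or contact force between thin1 and thick2 above 1.5 N) and contact force between thin1 and thick1 below 9 N and contact force between thin1 and thick2 below 9 N) or (contact force between the fingers and thin2 above 1.5 N and (contact force between thin2 and thick1 above 1.5 N or contact force between thin2 and thick2 above 1.5 N) and contact force between thin2 and thick1 below 9 N and contact force between thin2 and thick2 below 9 N))), for 0.3 s.
At the end, for the whole second after the job is handed in: Thick pair across the bottom pair, thin pair across the thick: each flat (3 deg), square (8 deg), resting on the layer below (6 mm), 33-57 mm to either side of the board's centre, ends centred (15 mm), 66 mm or more apart; bottom pair moved under 12 mm; all at rest (distance of each of base1, base2 from where it was at the start of the episode below 0.012 m and (x of thick1 in the frame of board between 0.033 and 0.057 m or x of thick1 in the frame of board between -0.057 and -0.033 m) and y of thick1 in the frame of board between -0.015 and 0.015 m and z of thick1 in the frame of board between 0.039 and 0.051 m and angle between the x axis of each of thick1, thick2 and the y axis of board, either way round below 0.15 rad and angle between each of thick1, thick2, thin1, thin2's own z axis and vertical below 0.06 rad and (x of thick2 in the frame of board between 0.033 and 0.057 m or x of thick2 in the frame of board between -0.057 and -0.033 m) and y of thick2 in the frame of board between -0.015 and 0.015 m and z of thick2 in the frame of board between 0.039 and 0.051 m and (y of thin1 in the frame of board between 0.033 and 0.057 m or y of thin1 in the frame of board between -0.057 and -0.033 m) and x of thin1 in the frame of board between -0.015 and 0.015 m and z of thin1 in the frame of board between 0.069 and 0.081 m and angle between the x axis of each of thin1, thin2 and the x axis of board, either way round below 0.15 rad and (y of thin2 in the frame of board between 0.033 and 0.057 m or y of thin2 in the frame of board between -0.057 and -0.033 m) and x of thin2 in the frame of board between -0.015 and 0.015 m and z of thin2 in the frame of board between 0.069 and 0.081 m and horizontal distance between thick1 and thick2 above 0.066 m and horizontal distance between thin1 and thin2 above 0.066 m and linear speed of each of base1, base2, thick1, thick2, thin1, thin2 below 0.01 m/s); the robot touches nothing.
It fails at once if a bar is squeezed or pushed by the fingers with more than 90 N in all (contact force between the fingers and base1 above 90 N or contact force between the fingers and base2 above 90 N or contact force between the fingers and thick1 above 90 N or contact force between the fingers and thick2 above 90 N or contact force between the fingers and thin1 above 90 N or contact force between the fingers and thin2 above 90 N).
It fails at once if a bar is pressed on one below with more than 30 N (contact force between any of thick1, thick2 and base1 above 30 N or contact force between any of thick1, thick2 and base2 above 30 N or contact force between any of thin1, thin2 and thick1 above 30 N or contact force between any of thin1, thin2 and thick2 above 30 N).
It fails at once if the bottle, the jar or the cup is moved by more than 20 mm (distance of any of reagent, jar, cup from where it was at the start of the episode above 0.02 m).
It also fails if it takes over 72 s, if anything falls off the work surface, if the arm or the gripper's body presses on something with over 40 N, if the wrist force passes 120 N, or if a joint passes its speed limit or range.

ROBOT

A 7-joint arm with a two-finger parallel gripper is mounted at the origin on the work surface. World frame = base frame: x ahead of the robot, y to its left, z up, the work surface at z = 0. Lengths are in m, angles in rad, forces in N, time in s.
With the tool pointing down it reaches from about 0.425 to 0.95 m from the base axis. Payload 4.7 kg.
Tool frame: the origin (TCP) lies on the centre line of the jaws, within the pads' length; the fingertips stand robot.nose_length ahead of it and the grasp point (between the pads) lies 8 mm behind it (robot.nose_length is the distance from the TCP to the fingertips, in m); z points along the fingers, y is the line along which they close (so a half turn about z gives the same grasp; the last joint's range is limited). The gripper opens to 85 mm and grips with 20 to 120 N. Pads are 22 mm wide; open, the fingers measure 114 mm over their backs; the gripper's body (76 mm by 85 mm) begins 54 mm behind the grasp point. The pads swing forward as they close: fully open they stand 13 mm farther back than shut.
Start: joints at [1.165, 0.469, -0.049, 1.532, 0.024, 1.141, -0.082], TCP at [0.248, -0.628, 0.242] pointing down, gripper open.
Joint ranges: [-2.59, 2.59], [-0.33, 1.99], [-1.39, 1.29], [0.1, 2.45], [-1.04, 4.18], [0.21, 1.99], [-2.66, 2.66]. Speed limits (rad/s): [2.57, 2.57, 3.14, 3.14, 3.14, 3.14, 3.14].

INTERFACE

Orientations are given as [roll, pitch, yaw] about the fixed x, y, z axes, in that order (R = Rz(yaw) Ry(pitch) Rx(roll)).
In Python, from plant import robot gives the robot as it stands. Calls block until the motion is done:
- robot.goto(position, orientation): joint-space move of the TCP to a pose.
- robot.move_straight(position, vel=0.15, attitude=None, contact_N=None): straight line of the TCP; attitude=None keeps the orientation; vel is the mean speed in m/s. With contact_N (N) it stops when the force on the tool has changed by that much, and returns True; else False.
- robot.move_joints(angles): joint-space move.
- robot.grip(opening, strength=None): opening from 0.0 (shut) to 1.0 (fully open); strength is the grip in N (None keeps the last); returns when the fingers have stopped.
- robot.sleep(seconds).
- robot.inverse_kinematics(position, orientation): joint angles nearest the present ones, or None.
- robot.sense(): the state.
- robot.grab_frame(name): name is "scene" or "top" or "wrist"; returns a dict with "image" (384x512x3 uint8, red, green, blue), "range_z" (384x512 float32, m along the optical axis (not along the pixel's ray), 0 where there is no reading), "fx", "fy", "cx", "cy" (pixels), "R" (3x3) and "t" (3): a world point X has camera coordinates R X + t. Camera axes: x right, y down, z forward; pixel columns grow to the right and rows downward; lengths in m; the calibration is good to about 2 mm. A picture is of the moment at which its call begins.
A pose or a line that the arm cannot do raises robot.IKError and nothing moves.
- robot.close_job(): hands the job in; it is judged then, once.
The state is a dict: "t": time; "joint_pos": joint angles; "joint_velocities": joint speeds; "effort": joint torques, N m; "tcp_pos": TCP position; "tcp_rot": TCP orientation; "wrist_force": force on the tool from outside, world axes, zero at the start; "torque": the same for the moment, N m; "opening": opening from 0.0 (shut) to 1.0 (fully open); "gripper_force": force on a finger pad.
Only numpy, scipy, OpenCV 4.12 (cv2) and the standard library are available. Lean on these libraries where they do the work, as an engineer would, in place of code of your own. Each camera call takes 0.05 s, during which the arm holds its last target. There are 200 camera calls.

## Working session

There is one attempt and no reset: what is moved stays moved. The work goes in short steps, each a Python script; the robot and the scene stay as the last script left them, time stands still between calls to the robot, and variables do not carry over. Pictures are saved under pics/ and viewed, at most 10 in all, crops included, and the job is handed in when it is done.

```bash
ls; mkdir -p pics; python3 - <<'E'
from plant import robot
import cv2,numpy as np,pickle
F={}
for n in("scene","top","wrist"):
    f=robot.grab_frame(n);F[n]=f
    print(n,f["fx"],f["cx"],f["cy"],np.round(f["R"],3).tolist(),np.round(f["t"],3),-(f["R"].T@f["t"]))
    print((f["range_z"]>0).mean())
pickle.dump(F,open("f0.pkl","wb"))
a=cv2.cvtColor(np.hstack([F["scene"]["image"],F["top"]["image"]]),cv2.COLOR_RGB2BGR)
cv2.imwrite("pics/scene0.png",cv2.cvtColor(F["scene"]["image"],cv2.COLOR_RGB2BGR))
cv2.imwrite("pics/top0.png",cv2.cvtColor(F["top"]["image"],cv2.COLOR_RGB2BGR))
print(robot.nose_length,robot.sense())
E
```

```text
pics
scene 461.77778000395426 257.601406313919 194.04235743497418 [[-0.585, 0.811, -0.019], [0.438, 0.296, -0.848], [-0.682, -0.505, -0.529]] [ 0.339 -0.134  1.518] [1.29281494 0.53109977 0.69565271]
0.9916432698567709
top 424.2892567700495 250.60571536308439 187.16163968909893 [[0.009, -1.0, 0.028], [-0.989, -0.013, -0.146], [0.146, -0.026, -0.989]] [-0.066  0.517  1.145] [ 0.34497348 -0.02966519  1.20921409]
0.9959818522135416
wrist 339.19799212657966 252.9023280278221 184.09342448320314 [[0.368, -0.93, -0.003], [-0.895, -0.356, 0.269], [-0.251, -0.096, -0.963]] [-0.673 -0.036  0.379] [ 0.31115858 -0.60175056  0.37274967]
0.9961903889973959
0.011 {'t': 0.15, 'joint_pos': array([ 1.16507947,  0.46925266, -0.04860236,  1.53341176,  0.02412139,
        1.14102448, -0.08229538]), 'joint_velocities': array([ 0.00064748, -0.0013867 , -0.00122541, -0.003123  ,  0.00132394,
        0.00083135,  0.00020749]), 'effort': array([ 5.82919183e-04, -5.10768771e+01, -4.65304242e-02, -2.37977636e+01,
        1.07902239e-02,  5.44715789e-03, -1.59224697e-05]), 'tcp_pos': array([ 0.24823083, -0.62723312,  0.24150818]), 'tcp_rot': array([-3.14008410e+00,  6.44090535e-05,  3.76862502e-01]), 'wrist_force': array([ 0.2799798 ,  0.05376184, -0.12835638]), 'torque': array([-0.00572612,  0.03474778,  0.00143649]), 'gripper_force': 0.0, 'opening': 1.0032538481901068}
```

View pics/scene0.png

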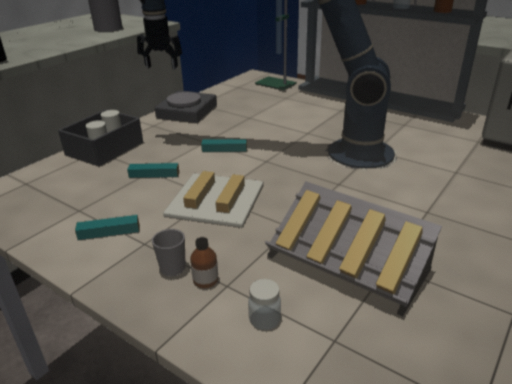

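View pics/top0.png

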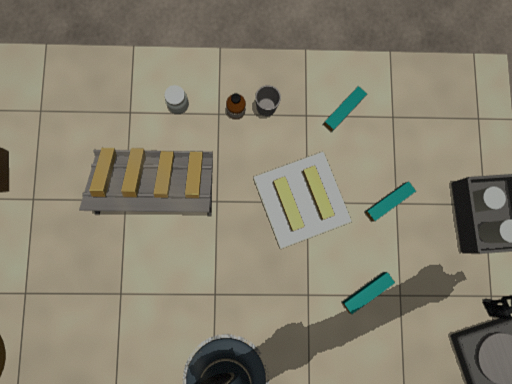

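Top view: the four yellow bars on the rack are at (103,172), (133,172), (164,174), (194,174). The bottom pair on the board is at (288,203) and (318,192). The look-alikes are turquoise bars at (345,108), (390,200), (368,292), excluded by colour. The cup is at (267,99), bottle at (236,104) and jar at (176,98).

```bash
cat > vis.py <<'E'
import cv2,numpy as np
def mask(f,kind="bar"):
    h=cv2.cvtColor(f["image"],cv2.COLOR_RGB2HSV)
    return cv2.inRange(h,(15,80,70),(35,255,255)) if kind=="bar" else cv2.inRange(h,(0,0,195),(180,28,255))
def pts(f,m):
    v,u=np.nonzero((m>0)&(f["range_z"]>0)); z=f["range_z"][v,u]
    c=np.c_[(u-f["cx"])/f["fx"]*z,(v-f["cy"])/f["fy"]*z,z]
    return (c-f["t"])@f["R"]
def blobs(m,amin=150):
    n,l,s,c=cv2.connectedComponentsWithStats(m)
    return [((l==i).astype(np.uint8)*255,c[i],s[i,4]) for i in range(1,n) if s[i,4]>amin]
def cast(f,uv,z):
    uv=np.atleast_2d(uv); d=np.c_[(uv[:,0]-f["cx"])/f["fx"],(uv[:,1]-f["cy"])/f["fy"],np.ones(len(uv))]@f["R"]
    o=-f["R"].T@f["t"]; return o+d*((z-o[2])/d[:,2])[:,None]
E
python3 - <<'E'
import pickle,cv2,numpy as np
from vis import *
F=pickle.load(open("f0.pkl","rb"))
for n in("top","scene"):
    f=F[n]
    for m,c,a in blobs(mask(f)):
        P=pts(f,m); r=cv2.minAreaRect(cv2.findNonZero(m))
        # top-surface plane by ransac
        rng=np.random.default_rng(0);best=None
        for _ in range(300):
            q=P[rng.choice(len(P),3,False)];nn=np.cross(q[1]-q[0],q[2]-q[0]);L=np.linalg.norm(nn)
            if L<1e-7:continue
            nn/=L; nn*=np.sign(nn[2]); i=abs((P-q[0])@nn)<.0025
            if nn[2]>.8 and (best is None or i.sum()>best.sum()):best=i
        Q=P[best];c0=Q.mean(0);_,s,V=np.linalg.svd(Q-c0)
        nn=V[2]*np.sign(V[2][2]); e=V[0]*np.sign(V[0][0]); 
        A=(Q-c0)@V[0];B=(Q-c0)@V[1]
        print(n,c.round(),a,len(Q),"cen",c0.round(4),"n",nn.round(3),"ax",e.round(3),"len",np.ptp(A).round(3),np.ptp(B).round(3))
    # others
f=F["top"]
for uv,h in(((176,93),.08),((236,98),.11),((267,97),.085)):print(cast(f,uv,h).round(3))
for z0,x0,x1,y0,y1 in((0,250,355,150,250),):
    m=np.zeros((384,512),np.uint8);m[y0:y1,x0:x1]=255
    P=pts(f,m);k=(P[:,2]>.009)&(P[:,2]<.021); r=cv2.minAreaRect((P[:,:2]*1000).astype(np.float32)[(P[:,2]>.010)&(P[:,2]<.06)]);print("board",P[k].mean(0),r)
m=np.zeros((384,512),np.uint8);m[143:218,75:218]=255
P=pts(f,m);k=P[:,2]>.02;print("rack",cv2.minAreaRect((P[k,:2]*1000).astype(np.float32)),P[k,2].max())
f=F["top"]
P=pts(f,np.full((384,512),255,np.uint8)).reshape(-1,3)
k=P[:,2]>.03;print(np.histogram(P[abs(P[:,2])<.02][:,2],9))
E
```

```text
top [102. 172.] 736 535 cen [0.5497 0.3324 0.1046] n [ 0.494 -0.002  0.869] ax [ 0.869  0.003 -0.494] len 0.149 0.037
top [133. 172.] 735 526 cen [0.5504 0.2529 0.1038] n [0.504 0.019 0.863] ax [ 0.863 -0.009 -0.504] len 0.154 0.038
top [163. 174.] 669 513 cen [0.5453 0.1729 0.0955] n [ 0.496 -0.032  0.868] ax [ 0.869  0.006 -0.496] len 0.153 0.037
top [194. 175.] 650 509 cen [0.5471 0.0932 0.0945] n [ 0.503 -0.001  0.864] ax [ 0.864 -0.003 -0.503] len 0.155 0.036
top [318. 192.] 654 473 cen [ 0.5046 -0.2489  0.0469] n [-0.012  0.033  0.999] ax [ 0.93   0.367 -0.001] len 0.148 0.035
top [288. 203.] 670 486 cen [ 0.4746 -0.1645  0.0469] n [-0.013 -0.013  1.   ] ax [0.936 0.351 0.017] len 0.146 0.036
scene [197. 189.] 493 350 cen [ 0.5105 -0.2481  0.0473] n [0.005 0.005 1.   ] ax [ 0.932  0.362 -0.007] len 0.153 0.037
scene [229. 193.] 518 363 cen [ 0.479  -0.1641  0.0475] n [0.    0.006 1.   ] ax [ 0.932  0.364 -0.002] len 0.154 0.036
scene [298. 220.] 1027 755 cen [0.5514 0.0923 0.0918] n [0.502 0.026 0.864] ax [ 0.865 -0.001 -0.502] len 0.15 0.037
scene [329. 232.] 1131 887 cen [0.5
[... 191 characters left out ...]
 0.151 0.037
scene [399. 257.] 1441 1126 cen [0.5581 0.332  0.0999] n [0.504 0.007 0.863] ax [ 0.863 -0.006 -0.504] len 0.149 0.036
[[0.772 0.15  0.08 ]]
[[ 0.75  -0.017  0.11 ]]
[[ 0.764 -0.102  0.085]]
board [ 0.48590878 -0.20478918  0.01505923] ((489.41766357421875, -207.09344482421875), (219.93624877929688, 219.88201904296875), 21.068740844726562)
rack ((529.3687744140625, 214.01751708984375), (331.30877685546875, 179.67506408691406), 89.90568542480469) 0.14326233160622515
(array([  209,  7889, 52781, 65253, 15535,  1695,  2088,  2989,  1451]), array([-0.01032829, -0.00695894, -0.00358959, -0.00022025,  0.0031491 ,
        0.00651845,  0.0098878 ,  0.01325714,  0.01662649,  0.01999584]))
```

```bash
cat > job.py <<'E'
import numpy as np
from plant import robot
from scipy.spatial.transform import Rotation as Ro
S=np.radians(30); N=np.array([.5,0,.866]); BY=np.radians(21.2); BC=np.array([.4918,-.2065])
TOP={"A":(.5539,.3322,.1023),"B":(.5533,.2524,.1023),"C":(.5488,.1723,.0936),"D":(.5493,.0927,.0932)}
TH={"A":.028,"B":.028,"C":.018,"D":.018}
PICK=[np.pi,S,0.]
def grasp(b): # TCP above the underside: thick 8 mm, thin 6 mm
    return np.array(TOP[b])-N*(TH[b]-(.008 if b in"AB" else .006))
def place(bx,by,z): 
    c,s=np.cos(BY),np.sin(BY); return np.r_[BC+[c*bx-s*by,s*bx+c*by],z]
E
python3 - <<'E'
from job import *
q0=robot.sense()["joint_pos"]
for b in"ABCD":
  for o in([np.pi,S,0.],[np.pi,-S,np.pi]):
    for h in(.09,0): 
        q=robot.inverse_kinematics(grasp(b)+h*N,o);print(b,o[1]>0,h,None if q is None else np.round(q,2))
for k in(0,1,2,3):
    for z in(.2,.09):
        q=robot.inverse_kinematics(place(.045 if k%2 else -.045,0,z),[np.pi,0,BY+(k-1)*np.pi/2]);print(k,z,None if q is None else np.round(q,2))
import pickle,cv2
f=pickle.load(open("f0.pkl","rb"))["scene"]["image"]
cv2.imwrite("pics/crop.png",cv2.resize(cv2.cvtColor(f[180:300,150:450],cv2.COLOR_RGB2BGR),None,fx=2.6,fy=2.6))
E
```

```text
A True 0.09 [-0.14  0.87 -0.65  1.23  0.15  1.58 -2.3 ]
A True 0 [-0.16  0.88 -0.59  1.4   0.13  1.39 -2.29]
A False 0.09 [-0.02  0.96 -0.92  1.22  0.34  1.63  0.7 ]
A False 0 [-0.02  0.98 -0.89  1.39  0.35  1.45  0.68]
B True 0.09 [-0.03  0.82 -0.64  1.33  0.16  1.56 -2.21]
B True 0 [-0.06  0.83 -0.57  1.5   0.14  1.37 -2.2 ]
B False 0.09 [ 0.1   0.92 -0.92  1.32  0.34  1.61  0.78]
B False 0 [ 0.1   0.93 -0.86  1.49  0.34  1.43  0.77]
C True 0.09 [-0.    0.75 -0.48  1.4   0.1   1.54 -2.04]
C True 0 [ 0.01  0.78 -0.49  1.57  0.13  1.35 -2.07]
C False 0.09 [ 0.21  0.87 -0.89  1.39  0.34  1.6   0.88]
C False 0 [ 0.21  0.89 -0.85  1.55  0.36  1.42  0.86]
D True 0.09 [ 0.04  0.71 -0.36  1.45  0.08  1.53 -1.89]
D True 0 [ 0.04  0.73 -0.36  1.61  0.1   1.34 -1.91]
D False 0.09 [ 0.3   0.84 -0.84  1.43  0.35  1.6   1.  ]
D False 0 [ 0.31  0.86 -0.81  1.6   0.37  1.42  0.97]
0 0.2 [ 0.36  0.23  0.02  1.99 -0.    0.92 -2.39]
0 0.09 [ 0.3   0.39  0.09  2.09 -0.05  0.67 -2.34]
1 0.2 [ 0.5   0.35 -0.29  1.83  0.12  0.98 -1.04]
1 0.09 [ 0.47  0.49 -0.26  1.92  0.18  0.75 -1.1 ]
2 0.2 [ 0.85  0.28 -0.56  1.96  0.18  0.95  0.57]
2 0.09 [ 0.8   0.44 -0.52  2.06  0.33  0.72  0.44]
3 0.2 [ 0.89  0.46 -0.82  1.81  0.38  1.04  1.86]
3 0.09 [ 0.84  0.6  -0.77  1.9   0.54  0.86  1.73]
```

View pics/crop.png

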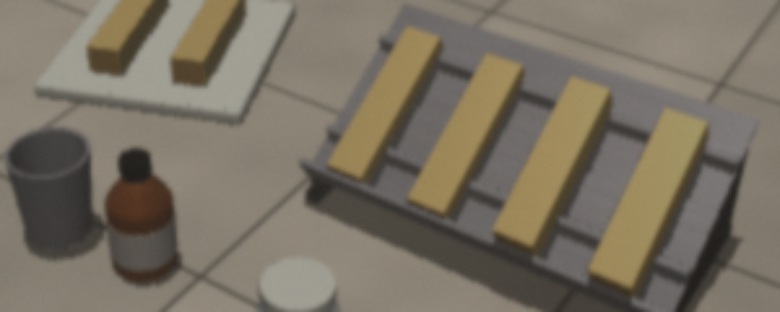

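The crop shows the four yellow bars on the rack. The right two, at (650,200) and (555,160), are the thick ones, which agrees with their tops standing 10 mm higher. The left two are thin. I'll hover over thick A and check its position with the wrist camera.

```bash
sed -i 's/^PICK=.*/PICK=[np.pi,-S,np.pi]/' job.py; python3 - <<'E'
from job import *
import cv2,pickle
from vis import *
robot.grip(.72,25)
robot.goto(grasp("A")+.09*N,PICK)
s=robot.sense();print(s["t"],s["tcp_pos"]-grasp("A")-.09*N,s["opening"])
f=robot.grab_frame("wrist");pickle.dump(f,open("w1.pkl","wb"))
cv2.imwrite("pics/w1.png",cv2.cvtColor(f["image"],cv2.COLOR_RGB2BGR))
for m,c,a in blobs(mask(f)):
    P=pts(f,m);i=abs((P-np.array(TOP["A"]))@N)<.004;Q=P[i];e=np.array([.866,0,-.5])
    if len(Q)<50:continue
    print(c.round(),a,len(Q),"along",(np.percentile(Q@e,[1,99]),e@TOP["A"]),"y",np.percentile(Q[:,1],[1,99]),"n",np.median(P@N),N@TOP["A"])
E
```

```text
4.075 [ 5.98825858e-04 -8.68420480e-04 -4.90850678e-06] 0.7190965594743283
[123. 167.] 10409 10342 along (array([0.35542689, 0.47475079]), np.float64(0.4285274)) y [0.23596023 0.27028839] n 0.3646229541334354 0.3655418
[254. 189.] 12865 12780 along (array([0.35601146, 0.50187707]), np.float64(0.4285274)) y [0.31549309 0.35008964] n 0.3647382843976906 0.3655418
```

View pics/w1.png

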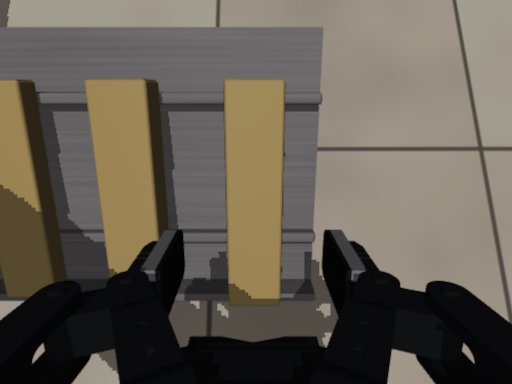

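Wrist view: the jaws at (182–322, 240) straddle thick A, centred at (254,189). Along and y agree with my estimate to 0.6 mm. Picking it now.

```bash
cat >> job.py <<'E'
def log(m,base=0):
    s=robot.sense();print(m,"t%.2f"%s["t"],"tcp",s["tcp_pos"].round(4),"F",(s["wrist_force"]-base).round(2),"op %.3f g %.1f"%(s["opening"],s["gripper_force"]));return s
def pick(b,hover=True):
    g=grasp(b)
    if hover: robot.goto(g+.05*N,PICK)
    robot.move_straight(g,vel=.12,contact_N=12); log("at")
    robot.grip(0.,25); log("gripped")
    robot.move_straight(g+.06*N,vel=.15); log("lifted")
def put(bx,by,yaw,z):  # z: expected TCP height when bedded
    o=[np.pi,0,yaw]
    robot.goto(place(bx,by,z+.06),o)
    robot.move_straight(place(bx,by,z+.012),vel=.12); robot.sleep(.15)
    f0=robot.sense()["wrist_force"]
    hit=robot.move_straight(place(bx,by,z-.012),vel=.015,contact_N=4.)
    s=log("hit %s"%hit,f0); return f0
def press(bx,by,f0,target=5.):
    t0=None
    for _ in range(12):
        s=robot.sense(); f=(s["wrist_force"]-f0)[2]
        if 3.5<f<7: break
        p=s["tcp_pos"].copy(); p[2]-=np.clip((target-f)*.0001,-.0005,.0005); robot.move_straight(p,vel=.01)
    log("press",f0); robot.sleep(.5); log("held",f0)
def release(op=.72):
    robot.grip(op); p=robot.sense()["tcp_pos"]; robot.move_straight(p+[0,0,.09],vel=.2); log("clear")
E
python3 - <<'E'
from job import *
pick("A",False)
f0=put(.045,0,BY+np.pi/2,.055)
E
```

```text
at t5.03 tcp [0.5446 0.3325 0.0857] F [-0.25  0.12  0.21] op 0.720 g 0.0
gripped t5.37 tcp [0.5447 0.3323 0.0857] F [ 1.67 -0.15  2.9 ] op 0.418 g 26.0
lifted t5.92 tcp [0.5733 0.332  0.1361] F [-0.26 -0.38 -1.54] op 0.417 g 25.5
hit True t9.37 tcp [ 0.5337 -0.1902  0.0564] F [-0.68 -0.71  5.13] op 0.413 g 26.3
```

```bash
python3 - <<'E'
from job import *
f0=np.array([0,0,-1.6])
press(.045,0,f0); release()
robot.goto(grasp("B")+.05*N,PICK); log("hover B")
import pickle; F={n:robot.grab_frame(n) for n in("top","scene")}; pickle.dump(F,open("f1.pkl","wb"))
from vis import *
for n in F:
  f=F[n]
  for m,c,a in blobs(mask(f)):
    P=pts(f,m);Q=P[P[:,2]>.068]
    if P[:,1].mean()<0 and len(Q)>80:
        r=cv2.minAreaRect((Q[:,:2]*1000).astype(np.float32));d=np.array(r[0])/1000-BC
        print(n,c,r,np.median(Q[:,2]),"board",np.cos(BY)*d[0]+np.sin(BY)*d[1],-np.sin(BY)*d[0]+np.cos(BY)*d[1])
E
```

```text
press t9.37 tcp [ 0.5337 -0.1902  0.0564] F [-0.95 -0.38  4.8 ] op 0.413 g 26.3
held t9.87 tcp [ 0.5337 -0.1902  0.0564] F [-0.59 -0.05  7.56] op 0.416 g 26.3
clear t10.83 tcp [ 0.5319 -0.1903  0.1446] F [-0.53 -0.54 -0.41] op 0.719 g 0.0
hover B t12.47 tcp [0.5692 0.2505 0.1282] F [-0.59 -0.64 -0.97] op 0.722 g 0.0
top [322.3628692  197.24894515] ((557.14111328125, -249.90597534179688), (35.31175231933594, 19.86207389831543), 19.793153762817383) 0.07503872387067405 board 0.045222407938057214 -0.06409737592514819
scene [211.49047932 190.70190414] ((535.6388549804688, -190.80316162109375), (42.51372528076172, 151.1952667236328), 20.883384704589844) 0.07514262461531065 board 0.04654837034674621 -0.0012186710607157876
```

```bash
sed -i 's/contact_N=4\./contact_N=3./' job.py; python3 - <<'E'
from job import *
pick("B",False)
f0=put(-.045,0,BY+np.pi/2,.056)
press(-.045,0,f0)
E
```

```text
at t13.13 tcp [0.5437 0.2523 0.0853] F [ 0.83 -0.41  1.59] op 0.717 g 0.0
gripped t13.47 tcp [0.5442 0.2526 0.0858] F [1.88 0.25 2.9 ] op 0.419 g 25.8
lifted t14.03 tcp [0.5726 0.2522 0.1362] F [-0.04  0.47 -1.73] op 0.416 g 25.3
hit True t17.40 tcp [ 0.4498 -0.2228  0.0562] F [-0.6  -0.06  5.07] op 0.418 g 26.0
press t17.40 tcp [ 0.4498 -0.2228  0.0562] F [-0.6  -0.06  5.07] op 0.418 g 26.0
held t17.90 tcp [ 0.4498 -0.2228  0.0562] F [-0.2   0.36  6.07] op 0.422 g 26.2
```

```bash
python3 - <<'E'
from job import *
release()
robot.goto(grasp("C")+.05*N,PICK); log("hover C")
import pickle; F={n:robot.grab_frame(n) for n in("top","scene")}; pickle.dump(F,open("f2.pkl","wb"))
from vis import *
for n in F:
  f=F[n];P=pts(f,mask(f));P=P[P[:,1]<0]
  d=P[:,:2]-BC;bx=np.cos(BY)*d[:,0]+np.sin(BY)*d[:,1];by=-np.sin(BY)*d[:,0]+np.cos(BY)*d[:,1]
  hi=P[:,2]>.067
  for sg in(1,-1):
    i=hi&(bx*sg>0)
    if i.sum()>50:print(n,"thick",sg,i.sum(),"bx",np.percentile(bx[i],[2,98]),"by",np.percentile(by[i],[2,98]),"z",np.median(P[i,2]))
cv2.imwrite("pics/s2.png",cv2.resize(cv2.cvtColor(np.hstack([F["scene"]["image"][120:280,120:280],F["top"]["image"][130:290,240:400]]),cv2.COLOR_RGB2BGR),None,fx=2.5,fy=2.5))
E
```

```text
clear t18.87 tcp [ 0.448  -0.2227  0.1448] F [ 0.09  0.02 -0.76] op 0.721 g 0.0
hover C t20.40 tcp [0.5683 0.1706 0.1264] F [-0.3  -0.31 -0.19] op 0.719 g 0.0
scene thick 1 538 bx [0.02875448 0.06544548] by [-0.07264269  0.07240671] z 0.07519482834071856
scene thick -1 466 bx [-0.06108552 -0.02424085] by [-0.07204482  0.07141656] z 0.07495805097786326
```

View pics/s2.png

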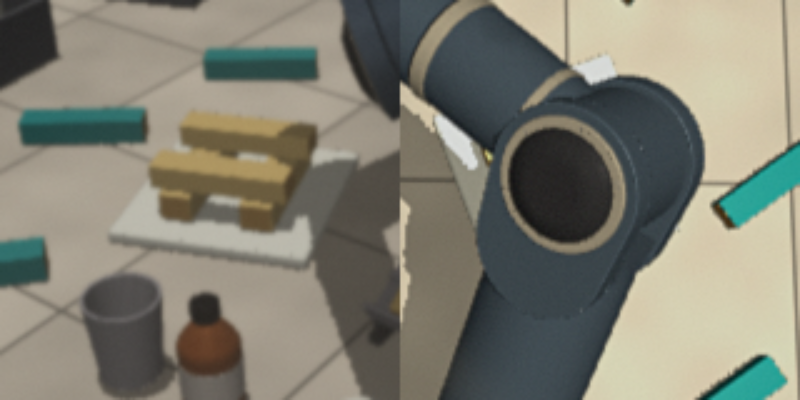

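The left half shows both thick bars lying square across the bottom pair, at (235,175) and (250,140). In the right half the arm hides the top view. Next the thin bars.

```bash
python3 - <<'E'
from job import *
pick("C",False)
f0=put(0,.045,BY+np.pi,.082)
press(0,.045,f0)
E
```

```text
at t21.07 tcp [0.5432 0.1722 0.0836] F [ 0.58 -0.82  0.52] op 0.718 g 0.0
gripped t21.41 tcp [0.5438 0.1725 0.084 ] F [ 1.68 -0.4   3.79] op 0.420 g 25.6
lifted t21.96 tcp [0.5722 0.1721 0.1344] F [-1.06 -0.09 -1.12] op 0.413 g 25.1
hit True t24.86 tcp [ 0.4755 -0.1645  0.0825] F [-1.15  0.49  5.37] op 0.415 g 25.8
press t24.86 tcp [ 0.4755 -0.1645  0.0825] F [-1.15  0.49  5.37] op 0.415 g 25.8
held t25.36 tcp [ 0.4755 -0.1646  0.0825] F [-0.82  0.77  7.76] op 0.418 g 25.9
```

```bash
python3 - <<'E'
from job import *
release()
pick("D")
f0=put(0,-.045,BY+np.pi,.0825)
press(0,-.045,f0)
E
```

```text
clear t26.33 tcp [ 0.4739 -0.165   0.1709] F [-1.18 -1.6  -0.98] op 0.722 g 0.0
at t27.98 tcp [0.5438 0.0918 0.0833] F [ 0.19 -0.1   0.11] op 0.722 g 0.0
gripped t28.32 tcp [0.5443 0.0929 0.0836] F [ 2.43 -0.41  3.12] op 0.418 g 25.7
lifted t28.88 tcp [0.5726 0.0926 0.1341] F [-0.37  0.07 -0.5 ] op 0.416 g 25.1
hit True t31.77 tcp [ 0.508  -0.2484  0.0826] F [-0.62 -1.57  6.16] op 0.415 g 25.8
press t31.77 tcp [ 0.508  -0.2484  0.0826] F [-0.62 -1.57  6.16] op 0.415 g 25.8
held t32.27 tcp [ 0.508  -0.2484  0.0825] F [-0.73 -0.94  6.5 ] op 0.415 g 25.9
```

```bash
python3 - <<'E'
from job import *
release()
robot.goto([.45,.25,.30],[np.pi,0,np.pi]); log("away")
F={n:robot.grab_frame(n) for n in("top","scene")}
from vis import *
for n in F:
  f=F[n];P=pts(f,mask(f));P=P[P[:,1]<0]
  d=P[:,:2]-BC;bx=np.cos(BY)*d[:,0]+np.sin(BY)*d[:,1];by=-np.sin(BY)*d[:,0]+np.cos(BY)*d[:,1]
  hi=P[:,2]>.086
  for sg in(1,-1):
    i=hi&(by*sg>0)
    if i.sum()>50:
        A=np.c_[bx[i],by[i],np.ones(i.sum())];k=np.linalg.lstsq(A,P[i,2],rcond=None)[0]
        r=cv2.minAreaRect(np.float32(np.c_[bx[i],by[i]]*1000));print(n,"thin",sg,i.sum(),"bx",np.percentile(bx[i],[2,98]).round(4),"by",np.percentile(by[i],[2,98]).round(4),"z",np.median(P[i,2]),"slope",k[:2].round(3),r[2])
for uv,h in(((176,93),.08),((236,98),.11),((267,97),.085)):print(uv,F["top"]["image"][uv[1],uv[0]])
cv2.imwrite("pics/s3.png",cv2.resize(cv2.cvtColor(np.hstack([F["scene"]["image"][120:280,120:280],F["top"]["image"][80:240,220:380]]),cv2.COLOR_RGB2BGR),None,fx=2.5,fy=2.5))
E
```

```text
clear t33.25 tcp [ 0.5063 -0.2487  0.1707] F [-0.01 -0.24 -0.32] op 0.719 g 0.0
away t35.12 tcp [0.4507 0.2488 0.2995] F [0.2  0.89 0.16] op 0.714 g 0.0
top thin 1 753 bx [-0.0702  0.0739] by [0.0299 0.0646] z 0.09302671553663627 slope [-0.003 -0.014] 4.892025470733643
top thin -1 747 bx [-0.0708  0.0716] by [-0.0599 -0.0254] z 0.0928369155038706 slope [-0.001 -0.014] 89.87357330322266
scene thin 1 439 bx [-0.0689  0.077 ] by [0.0277 0.0626] z 0.09345272466328867 slope [-0.006 -0.035] 0.07160161435604095
scene thin -1 433 bx [-0.0695  0.0764] by [-0.0615 -0.027 ] z 0.09327304970619915 slope [-0.009 -0.051] 0.015721742063760757
(176, 93) [184 187 185]
(236, 98) [33 31 31]
(267, 97) [56 54 51]
```

View pics/s3.png

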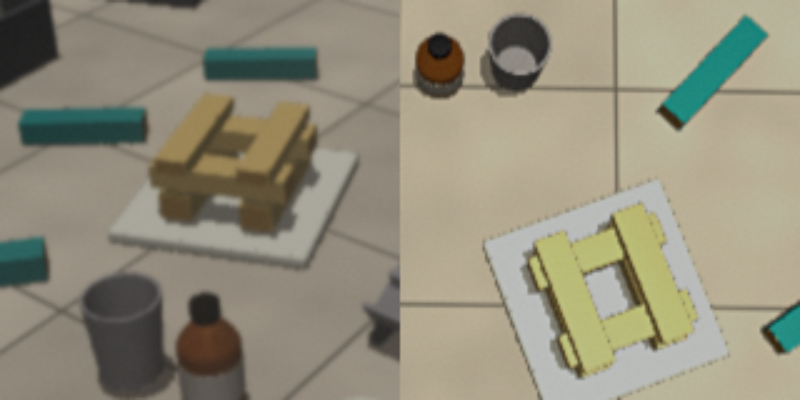

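Both views show the full tower: thin bars at (570,305) and (652,275), square across the thick pair and centred on the board. The bottle and cup stand where they were.

```bash
python3 -c "
from plant import robot
print(robot.close_job())"
```

```text
the job is handed in; nothing more can be done
None
```

The tower is built and handed in after about 35 s: both thick bars lie across the bottom pair and both thin bars across those, each set down with roughly 5–8 N of total press, but the hand-in returned no verdict.

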